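Lay out the nail-painting place around the finger rest

ROBOT

A 7-joint arm with a two-finger parallel gripper is mounted at the origin on the work surface. World frame = base frame: x ahead of the robot, y to its left, z up, the work surface at z = 0. Lengths are in m, angles in rad, forces in N, time in s.
With the tool pointing down it reaches from about 0.4 to 0.85 m from the base axis. Payload 10.4 kg.
Tool frame: the origin (TCP) lies at the very end of the fingers, on their centre line; the grasp point (between the pads) lies 19 mm behind it; z points along the fingers, y is the line along which they close (so a half turn about z gives the same grasp; the last joint's range is limited). The gripper opens to 85 mm and grips with 20 to 120 N. Pads are 22 mm wide; open, the fingers measure 114 mm over their backs; the gripper's body (76 mm by 85 mm) begins 54 mm behind the grasp point. The pads swing forward as they close: fully open they stand 13 mm farther back than shut.
Start: joints at [-1.183, 0.332, -0.065, 1.46, 0.022, 1.35, -0.088], TCP at [0.25, 0.573, 0.231] pointing down, gripper open.
Joint ranges: [-2.6, 2.6], [-0.5, 2.12], [-1.47, 1.34], [0.16, 2.42], [-1.27, 4.41], [0.06, 2.06], [-2.6, 2.6]. Speed limits (rad/s): [2.22, 2.22, 2.79, 2.79, 3.14, 3.14, 3.14].

INTERFACE

Orientations are given as a unit quaternion [x, y, z, w].
In Python, from workcell import manip, vision, order gives the robot as it stands. The module is installed in compiled form; this text tells all that it offers.
- The arm moves only by the tool move_arm, never from a script. Its argument "motion" is a list of rows, each a list of 3 entries, a list of its own where there are three numbers: the shift along the tool's x, y, z scaled (see below), then the turn, a rotation vector about the tool's x, y, z scaled (see below), then the opening, from -1 (shut) to 1 (fully open). In form: [[[dx, dy, dz], [wx, wy, wz], hand], ...]. A call has 1 to 12 rows; each row shifts and turns the commanded pose from where the row before left it, along the tool's axes as they then stand; what a row does not reach is not made up. The controller multiplies each number of a shift by 0.75 m and each number of a turn by pi/4 rad. A row lasts 1/10 s, in which the tool goes at most 50 mm and 8.59 degrees, less where a joint would pass 70% of its speed; a pose out of reach is approached as far as the arm can. A call with a number of a shift or a turn outside -1 to 1 is refused whole. A call with a gripper value outside its range is refused whole. The fingers move at their own pace and stop on an object; "newtons" is the grip in N (left out, the last holds). Time passes only in rows, so rows that do not move let the fingers close. It gives the time, the measured TCP pose, the force, the opening and the grip force at its end, in the units of the state.
- manip.get_obs(): the state, without advancing time (a new reading comes with each control period).
- vision.camera(name): name is "side" or "top" or "wrist"; returns a dict with "pixels" (384x512x3 uint8, red, green, blue), "fx", "fy", "cx", "cy" (pixels), "k1" (the pictures are not rectified: a ray, as slopes to the right and down, at radius r is drawn at 1 + k1 r^2 times it, then the intrinsics apply), "R" (3x3) and "t" (3): a world point X has camera coordinates R X + t. Camera axes: x right, y down, z forward; pixel columns grow to the right and rows downward; lengths in m; the calibration is good to about 2 mm. A picture is of the moment at which its call begins. There is no depth.
- order.hand_in(): hands the job in; it is judged then, once.
The state is a dict: "clock": time; "joint_pos": joint angles; "joint_velocities": joint speeds; "tau": joint torques, N m; "position": TCP position; "ee_rot": TCP orientation; "ft_force": force on the tool from outside, world axes, zero at the start; "torque": the same for the moment, N m; "grip_width": opening from 0.0 (shut) to 1.0 (fully open); "grasp_force": force on a finger pad.
Only numpy, scipy, OpenCV 4.12 (cv2) and the standard library are available. Lean on these libraries where they do the work, as an engineer would, in place of code of your own. Each camera call takes 0.05 s, during which the arm holds its last target. There are 200 camera calls.

TASK

Lay the sill out for painting the practice nail tip, everything square to the rose finger rest as it lies and seen from the robot's side: stand the clip stand straight behind the middle of the rest (on its far side) with its nail tip pointing back at the rest, lay the buffer block off the rest's left end, parallel to that end and level with its middle, stand the tall slim bottle off the right end, level with its middle, and stand the squat round bottle straight to the right of the clip stand. Leave a clear gap of about 3 cm between each thing and the one it is placed beside (for the clip stand count from its round base). Everything stands upright on the sill; tip nothing over and leave the square bottles in the rack.

Things in the scene. Friction and masses are not known exactly. Their poses are not given: they have to be found in the camera images.
- finger_rest: Rose hard-silicone finger rest, stuck to the sill: two rolls with a shallow saddle between. 60 mm deep (x), 110 mm long (y), 28 mm high at the rolls at its ends. Origin: centre of its underside, on the sill. Own +x points away from the robot (behind), +y to its left end; turned by up to 0.25 rad, on the left or right half of the sill.
- rack: Grey plastic rack, fixed, 50 mm deep (x), 224 mm long (y): five slots in a row, centres at y = -88, -44, 0, 44, 88 mm, each 40 (y) by 42 mm inside; floor 3 mm thick, dividers 20 mm, front wall (-x) 16 mm, back wall 26 mm high. Origin: centre of its underside. Turned up to 0.2 rad. Holds the tall, the squat and three square bottles in any order.
- tall_bottle: Tall slim round empty glass bottle with white cap, 68 mm high in all; glass body 25 mm diameter up to 30 mm, tapering to 36 mm; white cap a plain cylinder, 13 mm diameter, from 38 to 68 mm. Origin: centre of its underside, z up. Starts in a slot of the rack (underside 3 mm above the sill).
- squat_bottle: Squat round empty glass bottle with white cap, 48 mm high in all; glass body 36 mm diameter, shoulder up to 26 mm; white cap a plain cylinder, 15 mm diameter, from 28 to 48 mm. Origin: centre of its underside, z up. Starts in a slot of the rack (underside 3 mm above the sill).
- clip_stand: Steel spring clip stand. Base 50 mm diameter, 8 thick; square post 12 x 12 mm, 8 to 50 mm high, at the centre: grip it from above, closing along own y. On it, 50 to 63 mm high, a clip 9 mm wide (y), x -21 to 20 mm, with an off-white nail tip 13 mm wide out to x = 42 mm (tip points to own +x). All rigid, 140 g. Origin: centre of the base's underside. Starts on the sill behind the rack.
- buffer_block: Grey-white nail buffer block, rigid, 95 mm long (x) by 26 by 26 mm, lying flat. Origin: centre of its underside, x along its length. Starts on the sill behind the rack.
- square_bottle1: Square empty glass bottle, body 28 by 28 by 32 mm, white cap 15 mm diameter from 34 to 58 mm. Origin: centre of its underside. One of three alike, in the rack; it stays in its slot.
- square_bottle2: Square empty glass bottle, body 28 by 28 by 32 mm, white cap 15 mm diameter from 34 to 58 mm. Origin: centre of its underside. One of three alike, in the rack; it stays in its slot.
- square_bottle3: Square empty glass bottle, body 28 by 28 by 32 mm, white cap 15 mm diameter from 34 to 58 mm. Origin: centre of its underside. One of three alike, in the rack; it stays in its slot.

How it is judged:
At the end, for the whole second after the job is handed in: Gaps of 30 mm: in the rest's frame clip stand, buffer, tall bottle within 15 mm of place, tip within 0.35 rad, buffer 0.25 rad; squat bottle 73±15 mm right of the clip stand, 85±22 mm behind the rest's centre. All upright on the sill, at rest; square bottles within 20 mm of their start (x of clip_stand in the frame of finger_rest between 0.07 and 0.1 m and y of clip_stand in the frame of finger_rest between -0.015 and 0.015 m and angle between the x axis of clip_stand and the x axis of finger_rest, either way round below 0.35 rad and x of finger_rest in the frame of clip_stand above 0.05 m and y of buffer_block in the frame of finger_rest between 0.083 and 0.113 m and x of buffer_block in the frame of finger_rest between -0.015 and 0.015 m and angle between the x axis of buffer_block and the x axis of finger_rest, either way round below 0.25 rad and y of tall_bottle in the frame of finger_rest between -0.1125 and -0.0825 m and x of tall_bottle in the frame of finger_rest between -0.015 and 0.015 m and horizontal distance between squat_bottle and clip_stand between 0.058 and 0.088 m and x of squat_bottle in the frame of finger_rest between 0.063 and 0.107 m and y of squat_bottle in the frame of finger_rest below -0.04 m and height (world z) of clip_stand between -0.004 and 0.004 m and angle between each of clip_stand, buffer_block, tall_bottle, squat_bottle's own z axis and vertical below 0.1 rad and linear speed of each of clip_stand, buffer_block, tall_bottle, squat_bottle below 0.01 m/s and height (world z) of buffer_block between -0.004 and 0.004 m and height (world z) of tall_bottle between -0.004 and 0.004 m and height (world z) of squat_bottle between -0.004 and 0.004 m and distance of each of square_bottle1, square_bottle2, square_bottle3 from where it was at the start of the episode below 0.02 m and angle between each of square_bottle1, square_bottle2, square_bottle3's own z axis and vertical below 0.15 rad); the robot touches nothing.
It fails at once if a bottle or the clip stand is tipped over (angle between any of tall_bottle, squat_bottle, clip_stand, square_bottle1, square_bottle2, square_bottle3's own z axis and vertical above 0.8 rad).
It fails at once if a square bottle is taken from its slot (distance of any of square_bottle1, square_bottle2, square_bottle3 from where it was at the start of the episode above 0.025 m).
It also fails if it takes over 128 s, if anything falls off the work surface, if the arm or the gripper's body presses on something with over 40 N, if the wrist force passes 120 N, or if a joint passes its speed limit or range.

## Working session

There is one attempt and no reset: what is moved stays moved. The work goes in short steps, Python scripts to look and compute and a tool call to move; the robot and the scene stay as the last step left them, time stands still between calls to the robot, and variables do not carry over. Pictures are saved under pics/ and viewed, at most 14 in all, crops included, and the job is handed in when it is done.

Besides the shell and the picture viewer there is one more tool, called after ">>>" as name([rows], argument=value, ...), one row to a line, values as JSON. move_arm: Moves the arm, as the interface text tells. Its arguments: {"type":"object","properties":{"motion":{"type":"array"},"newtons":{"type":"number"}},"required":["motion"]}

```bash
mkdir -p pics
python3 - <<'E'
from workcell import manip, vision
import cv2,pickle
o=manip.get_obs();print(o)
d={}
for n in("top","side"):
    c=vision.camera(n);d[n]=c
    print(n,c["fx"],c["fy"],c["cx"],c["cy"],c["k1"],c["R"],c["t"])
    cv2.imwrite(f"pics/{n}0.png",cv2.resize(c["pixels"][:,:,::-1],(768,576),interpolation=cv2.INTER_CUBIC))
pickle.dump(d,open("c0.pkl","wb"))
E
```

```text
{'clock': 0.0, 'joint_pos': array([-1.18261988,  0.33291261, -0.06469441,  1.4609705 ,  0.0215839 ,
        1.34990918, -0.08849961]), 'joint_velocities': array([ 0.00080679,  0.00014705, -0.00030701, -0.00289384, -0.00097391,
        0.00078045, -0.00064163]), 'tau': array([-2.65877734e-04, -6.25419903e+01,  4.89259965e-02, -3.91613495e+01,
        1.60443439e-02,  9.69588174e-03,  5.84048462e-05]), 'position': array([0.24942278, 0.57264407, 0.23047655]), 'ee_rot': array([ 2.03940738e-01,  9.78982946e-01, -7.41863787e-04, -1.25620578e-04]), 'ft_force': array([ 0.60890515,  0.16842891, -0.42071111]), 'torque': array([0.00324875, 0.00073187, 0.00156625]), 'grasp_force': 0.0, 'grip_width': 1.0034757249817579}
top 489.50640149719305 489.50640149719305 261.1731066135193 192.94250430439396 0.012217554285002943 [[ 0.00576367 -0.99995833  0.00707916]
 [-0.99644495 -0.00633815 -0.08400773]
 [ 0.0840491  -0.0065698  -0.99643996]] [0.01017587 0.55094945 1.13542384]
side 348.836782252354 348.836782252354 252.6308124362813 189.41002724231637 -0.018193664372720363 [[ 0.76154976 -0.64786943  0.01752588]
 [-0.36083951 -0.44630792 -0.8189042 ]
 [ 0.53836493  0.61731227 -0.57366258]] [-0.41735146  0.23594697  0.51348513]
```

View pics/top0.png

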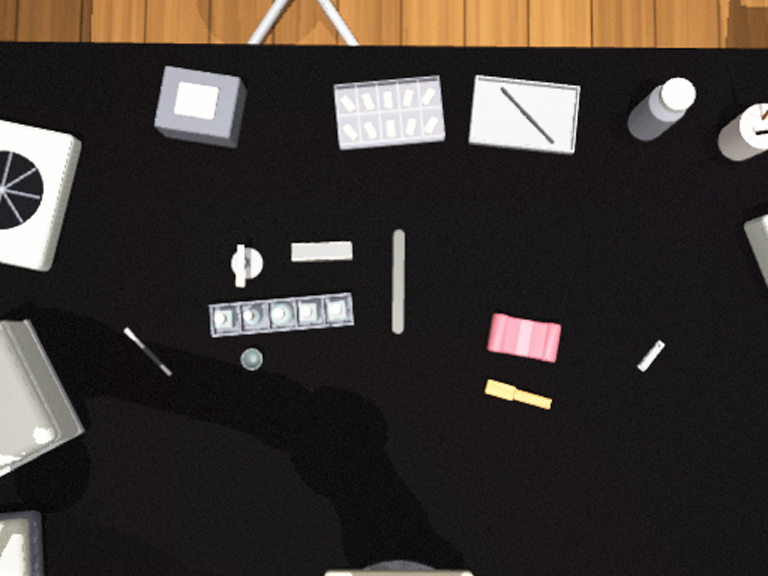

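View pics/side0.png

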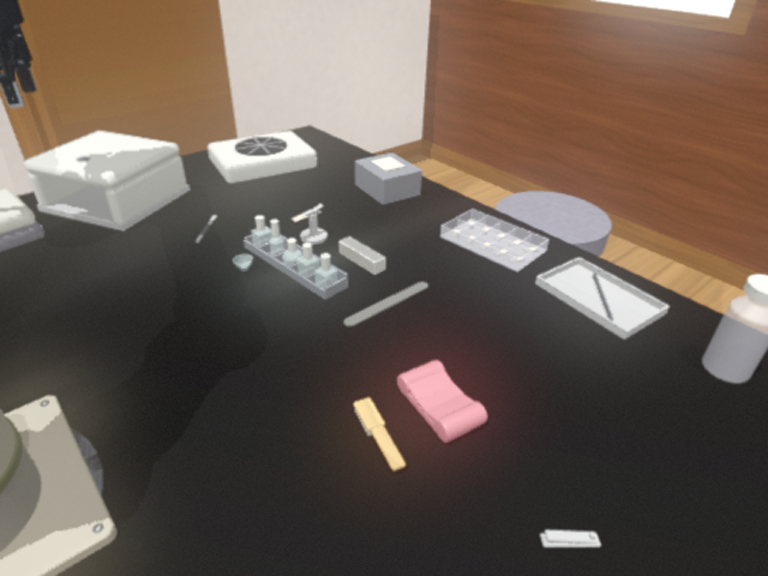

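Top view (768-wide): rack row at (212–354, 295–335), clip stand base ~(247,263) with its tip toward (240,285), buffer (322,251), rest (525,338). Measuring these now, with zoomed crops of the rack.

```bash
cat > h.py <<'E'
import cv2,numpy as np,pickle
def ray(c,p):
    p=np.atleast_2d(np.float64(p))
    K=np.array([[c["fx"],0,c["cx"]],[0,c["fy"],c["cy"]],[0,0,1]])
    u=cv2.undistortPoints(p[:,None],K,np.array([c["k1"],0,0,0]))[:,0]
    d=np.c_[u,np.ones(len(u))]@c["R"]; return -c["R"].T@c["t"],d
def plane(c,p,z):
    o,d=ray(c,p); return (o+d*((z-o[2])/d[:,2])[:,None])[:,:2]
def proj(c,X):
    K=np.array([[c["fx"],0,c["cx"]],[0,c["fy"],c["cy"]],[0,0,1]])
    return cv2.projectPoints(np.float64(np.atleast_2d(X)),cv2.Rodrigues(c["R"])[0],c["t"],K,np.array([c["k1"],0,0,0]))[0][:,0]
def tri(c1,p1,c2,p2):
    A=[];b=[]
    for c,p in((c1,p1),(c2,p2)):
        o,d=ray(c,p);d=d[0]/np.linalg.norm(d[0]);M=np.eye(3)-np.outer(d,d);A.append(M);b.append(M@o)
    return np.linalg.lstsq(np.vstack(A),np.hstack(b),rcond=None)[0]
def rect(c,m,z):
    "min-area rectangle of a mask's largest contour on plane z: centre, sizes, yaw of the long side"
    k=max(cv2.findContours(m.astype(np.uint8),cv2.RETR_EXTERNAL,cv2.CHAIN_APPROX_NONE)[0],key=cv2.contourArea)[:,0]
    b=cv2.boxPoints(cv2.minAreaRect((plane(c,k,z)*1000).astype(np.float32)))/1000
    e=[b[1]-b[0],b[2]-b[1]];l=max(e,key=np.linalg.norm)
    return b.mean(0).round(4),sorted(np.linalg.norm(v).round(4) for v in e),np.arctan2(l[1],l[0])
def box(im,x0,y0,x1,y1):
    m=np.zeros(im.shape[:2],bool);m[y0:y1,x0:x1]=1;return m
E
python3 - <<'E'
from h import *
d=pickle.load(open("c0.pkl","rb"))
t=d["top"];im=t["pixels"];hsv=cv2.cvtColor(im,cv2.COLOR_RGB2HSV)
pink=(hsv[:,:,0]>160)&(hsv[:,:,1]>60)&(hsv[:,:,2]>80)&box(im,310,195,390,250)
g=im.min(2)
print("rest",rect(t,pink,.02))
print("buffer",rect(t,(g>90)&box(im,188,155,240,180),.022))
print("rack",rect(t,(im.max(2)>50)&box(im,130,190,242,228),.02))
print("clip",rect(t,(g>90)&box(im,148,158,180,196),.03))
a=cv2.resize(im[155:255,135:245,::-1],(550,500),interpolation=cv2.INTER_CUBIC)
s=d["side"]["pixels"]
b=cv2.resize(s[130:205,155:265,::-1],(770,525),interpolation=cv2.INTER_CUBIC)
cv2.imwrite("pics/a1.png",a);cv2.imwrite("pics/b1.png",b)
E
```

```text
rest (array([ 0.4775, -0.1942], dtype=float32), [np.float32(0.0621), np.float32(0.1109)], np.float32(1.3996623))
buffer (array([0.6118, 0.126 ], dtype=float32), [np.float32(0.0295), np.float32(0.0958)], np.float32(-1.5252895))
rack (array([0.5109, 0.1889], dtype=float32), [np.float32(0.053), np.float32(0.2275)], np.float32(-1.4792045))
clip (array([0.5843, 0.2451], dtype=float32), [np.float32(0.05), np.float32(0.0655)], np.float32(-0.39342383))
```

View pics/a1.png

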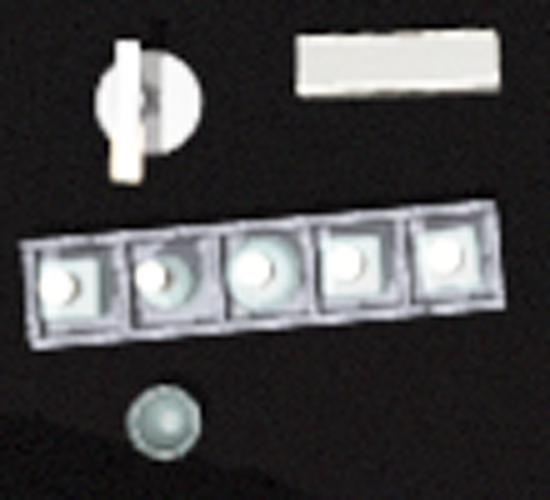

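View pics/b1.png

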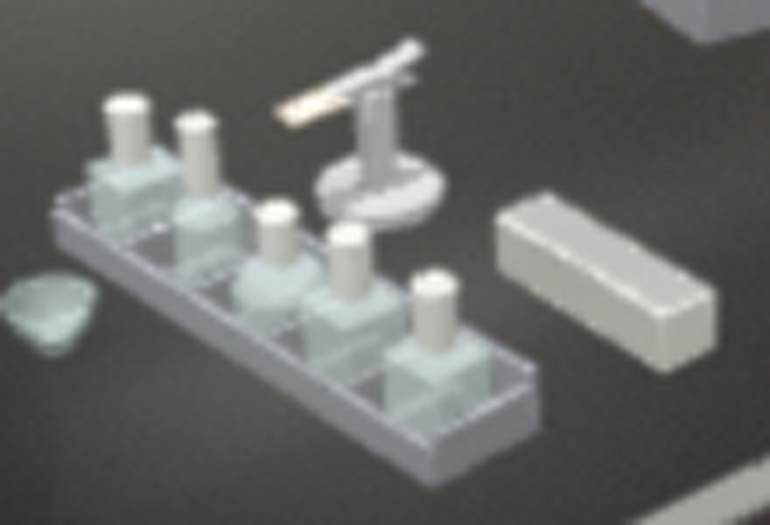

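The crops show, left to right: square, tall (cap at 151,277), squat (cap at 266,269), square, square. The clip's base is centred at (150,103) and its arm runs from (128,40) to the tip at (124,183), so the tip points toward the robot.

```bash
cat >> h.py <<'E'
def plan(p,q,xyz,yaw):
    "turn (tool z units) then shift (tool units) to reach xyz with the tool y axis at yaw (mod pi)"
    from scipy.spatial.transform import Rotation as Ro
    y=Ro.from_quat(q).as_matrix()[:,1];c=np.arctan2(y[1],y[0])
    d=(yaw-c+np.pi/2)%np.pi-np.pi/2
    T=np.array([[np.sin(yaw_:=c+d),-np.cos(yaw_),0],[np.cos(yaw_),np.sin(yaw_),0],[0,0,-1]])
    T[0]=np.cross(T[1],T[2]); s=T@(np.array(xyz)-p)/.75
    return "yaw now %.3f turn %.3f (alt %+.3f)"%(c,-d/(np.pi/4),(-d+np.sign(d)*np.pi)/(np.pi/4)),"shift",s.round(4)
def todo(xyz,yaw):
    from workcell import manip
    o=manip.get_obs();print(o["clock"],o["position"].round(4),*plan(o["position"],o["ee_rot"],xyz,yaw),o["grip_width"])
def rest2w(r,x,y):
    c,s=np.cos(r[2]),np.sin(r[2]);return np.array([r[0]+c*x-s*y,r[1]+s*x+c*y]).round(4)
E
python3 - <<'E'
from h import *
d=pickle.load(open("c0.pkl","rb"));t,s=d["top"],d["side"]
print("cam",-t["R"].T@t["t"])
f=lambda u,v,z:plane(t,[(u+.5)/5-.5+135,(v+.5)/5-.5+155],z)[0].round(4)
g=lambda u,v:[(u+.5)/7-.5+155,(v+.5)/7-.5+130]
a=lambda u,v:[(u+.5)/5-.5+135,(v+.5)/5-.5+155]
print("tall",f(151,277,.071),tri(t,a(151,277),s,g(197,121)))
print("squat",f(266,269,.051),tri(t,a(266,269),s,g(278,211)))
b,e=f(128,40,.063),f(124,183,.063)
print("clip base",f(149.5,103,.006),"arm",b,e,"centre",b+(e-b)/3,"yaw",np.arctan2(*(e-b)[::-1]))
print("buffer",f(398,61,.026))
r=(.4775,-.1942,-.171)
for n,x,y in(("clip",.085,0),("buffer",0,.098),("tall",0,-.0975),("squat",.085,-.073)):print(n,rest2w(r,x,y))
c=(f(149.5,103,.006)+b+(e-b)/3)/2;print(c);todo([*c,.15],1.57)
E
```

```text
cam [0.45350079 0.02112695 1.17759365]
tall [0.5068 0.2312] [0.50753034 0.23074339 0.07116656]
squat [0.5118 0.1823] [0.51117137 0.18209828 0.05416507]
clip base [0.5937 0.2461] arm [0.6158 0.2457] [0.55  0.246] centre [0.59386667 0.2458    ] yaw 3.137033414663788
buffer [0.6121 0.1252]
clip [ 0.5613 -0.2087]
buffer [ 0.4942 -0.0976]
tall [ 0.4609 -0.2903]
squat [ 0.5488 -0.2806]
[0.59378333 0.24595   ]
0.1 [0.2495 0.5727 0.2306] yaw now 1.160 turn -0.522 (alt +3.478) shift [-0.4594 -0.4353  0.1075] 0.9985619019157564
```

>>> move_arm([
  [[0,0,0],[0,0,-0.174],1],
  [[0,0,0],[0,0,-0.174],1],
  [[0,0,0],[0,0,-0.174],1],
  [[0,0,0],[0,0,0],1],
], newtons=40)

```text
clock: 0.5
position: [0.2495, 0.5728, 0.2309]
ee_rot: [-0.001, 1.0, -0.0, -0.0]
ft_force: [-0.5, -0.6, 0.0]
grip_width: 1.006
grasp_force: 0.0
```

>>> move_arm([
  [[-0.046,-0.0435,0],[0,0,0],1],
  [[-0.046,-0.0435,0],[0,0,0],1],
  [[-0.046,-0.0435,0],[0,0,0],1],
  [[-0.046,-0.0435,0],[0,0,0],1],
  [[-0.046,-0.0435,0],[0,0,0],1],
  [[-0.046,-0.0435,0],[0,0,0],1],
  [[-0.046,-0.0435,0],[0,0,0],1],
  [[-0.046,-0.0435,0],[0,0,0],1],
  [[-0.046,-0.0435,0],[0,0,0],1],
  [[-0.046,-0.0435,0],[0,0,0],1],
  [[0,0,0],[0,0,0],1],
  [[0,0,0],[0,0,0],1],
])

```text
clock: 1.7
position: [0.5949, 0.2451, 0.2308]
ee_rot: [0.004, 1.0, -0.0, -0.0]
ft_force: [-0.2, 0.5, -0.5]
grip_width: 1.004
grasp_force: 0.0
```

Run:
```python
from h import *
from workcell import vision
todo([.5938,.246,.022],1.566)
c=vision.camera("wrist");pickle.dump(c,open("w1.pkl","wb"));print(c["fx"],(-c["R"].T@c["t"]).round(3))
im=cv2.resize(c["pixels"][:,:,::-1],(768,576));cv2.imwrite("pics/w1.png",im)
print(proj(c,[[.5938,.246,0],[.5938,.246,.063],[.5508,.246,.063],[.5068,.231,.071],[.5118,.182,.051],[.612,.125,.026]])*1.5)
```

```text
1.7 [0.5949 0.2451 0.2308] yaw now 1.564 turn -0.003 (alt +3.997) shift [0.0015 0.0012 0.2784] 1.003643703341976
301.4634832727511 [0.512 0.245 0.374]
[[382.7263803  236.18799605]
 [383.06980931 255.21800812]
 [382.69702856 194.00755961]
 [358.72095608 126.14764884]
 [288.55679171 135.2899007 ]
 [232.78885062 266.71894082]]
```

View pics/w1.png

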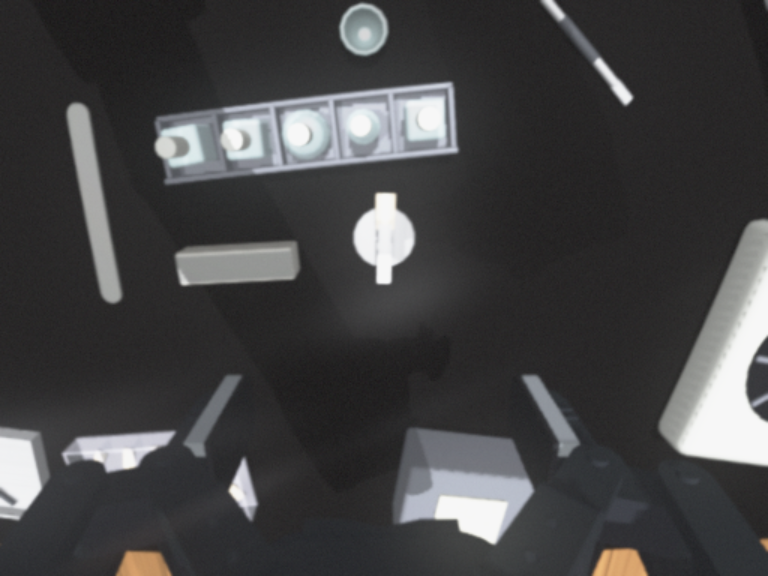

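The wrist picture confirms the clip (384,237) and the tall cap (359,126). The squat cap is at (300,134) rather than the predicted 289, so I'll re-measure it by blob later. Descending on the clip post.

>>> move_arm([
  [[0.0015,0.0012,0.04],[0,0,0],0.3],
  [[0,0,0.04],[0,0,0],0.3],
  [[0,0,0.04],[0,0,0],0.3],
  [[0,0,0.04],[0,0,0],0.3],
  [[0,0,0.04],[0,0,0],0.3],
  [[0,0,0.03],[0,0,0],0.3],
  [[0,0,0.025],[0,0,0],0.3],
  [[0,0,0.023],[0,0,0],0.3],
  [[0,0,0],[0,0,0],0.3],
  [[0,0,0],[0,0,0],0.3],
])

```text
clock: 2.75
position: [0.5926, 0.2487, 0.0232]
ee_rot: [0.0, 1.0, 0.0, -0.0]
ft_force: [-0.1, 0.1, -0.3]
grip_width: 0.648
grasp_force: 0.0
```

>>> move_arm([
  [[0,0,0],[0,0,0],-1],
  [[0,0,0],[0,0,0],-1],
  [[0,0,0],[0,0,0],-1],
  [[0,0,0],[0,0,0],-1],
  [[0,0,0],[0,0,0],-1],
  [[0,0,0],[0,0,0],-1],
  [[0,0,0],[0,0,0],-1],
  [[0,0,0],[0,0,0],-1],
])

```text
clock: 3.55
position: [0.5936, 0.2476, 0.0236]
ee_rot: [0.001, 1.0, 0.0, 0.0]
ft_force: [-2.3, -0.2, 6.1]
grip_width: 0.129
grasp_force: 41.0
```

Run:
```python
from h import *
d=pickle.load(open("c0.pkl","rb"));t,s=d["top"],d["side"];w=pickle.load(open("w1.pkl","rb"))
for n,c,b,z in(("top",t,(138,198,238,222),0),("wrist",w,(100,70,310,122),0)):
    m=((c["pixels"].min(2)>205)&box(c["pixels"],*b)).astype(np.uint8)
    k,l,st,ce=cv2.connectedComponentsWithStats(m)
    for a,q in zip(st[1:],ce[1:]):
        if a[4]>8: print(n,q.round(1),a[4],*[plane(c,q,z)[0].round(4) for z in(.051,.061,.071)])
todo([.5938,.246,.18],1.57)
todo([.5613,-.2087,.18],1.40)
```

```text
top [224.  206.7] 128 [0.5162 0.0991] [0.5156 0.0984] [0.5151 0.0977]
top [204.8 207.8] 120 [0.5133 0.1433] [0.5128 0.1422] [0.5122 0.1412]
top [186.3 209.7] 113 [0.5087 0.1858] [0.5082 0.1843] [0.5078 0.1828]
top [147.9 212.2] 103 [0.5025 0.2737] [0.502  0.2714] [0.5016 0.2692]
top [165.6 211.4] 53 [0.5046 0.2332] [0.5041 0.2313] [0.5037 0.2294]
wrist [239.9  78.9] 393 [0.5014 0.2309] [0.5018 0.2313] [0.5021 0.2318]
wrist [283.6  80.3] 511 [0.503  0.2752] [0.5033 0.2743] [0.5036 0.2733]
wrist [201.1  86.6] 540 [0.5084 0.1911] [0.5085 0.1928] [0.5086 0.1945]
wrist [160.8  91.4] 482 [0.5124 0.1493] [0.5124 0.1522] [0.5124 0.1552]
wrist [124.2  95.7] 259 [0.5158 0.1104] [0.5157 0.1145] [0.5156 0.1187]
wrist [110.2  97.7] 102 [0.5174 0.0951] [0.5173 0.0998] [0.5171 0.1044]
3.55 [0.5936 0.2476 0.0236] yaw now 1.570 turn -0.000 (alt +4.000) shift [-2.000e-04 -2.100e-03 -2.085e-01] 0.12876145610386394
3.55 [0.5936 0.2476 0.0236] yaw now 1.570 turn 0.216 (alt -3.784) shift [-0.0609 -0.6068 -0.2085] 0.12876145610386394
```

>>> move_arm([
  [[0,0,-0.02],[0,0,0],-1],
  [[0,0,-0.04],[0,0,0],-1],
  [[0,0,-0.05],[0,0,0],-1],
  [[0,0,-0.05],[0,0,0],-1],
  [[0,0,-0.05],[0,0,0],-1],
  [[0,0,0],[0,0,0.108],-1],
  [[0,0,0],[0,0,0.108],-1],
  [[0,0,0],[0,0,0],-1],
])

```text
clock: 4.35
position: [0.593, 0.2473, 0.1811]
ee_rot: [0.086, 0.996, 0.0, 0.0]
ft_force: [-0.1, -0.5, -1.6]
grip_width: 0.131
grasp_force: 40.2
```

>>> move_arm([
  [[-0.005,-0.05,0],[0,0,0],-1],
  [[-0.005,-0.05,0],[0,0,0],-1],
  [[-0.005,-0.05,0],[0,0,0],-1],
  [[-0.005,-0.05,0],[0,0,0],-1],
  [[-0.005,-0.05,0],[0,0,0],-1],
  [[-0.005,-0.05,0],[0,0,0],-1],
  [[-0.005,-0.05,0],[0,0,0],-1],
  [[-0.005,-0.05,0],[0,0,0],-1],
  [[-0.005,-0.05,0],[0,0,0],-1],
  [[-0.005,-0.05,0],[0,0,0],-1],
  [[-0.005,-0.05,0],[0,0,0],-1],
  [[-0.006,-0.057,0],[0,0,0],-1],
])

```text
clock: 5.55
position: [0.5608, -0.2096, 0.1805]
ee_rot: [0.083, 0.997, 0.0, -0.0]
ft_force: [0.8, -0.0, -1.2]
grip_width: 0.132
grasp_force: 40.1
```

Run:
```python
from h import *
from workcell import vision
c=vision.camera("wrist");im=c["pixels"];hsv=cv2.cvtColor(im,cv2.COLOR_RGB2HSV)
pink=(hsv[:,:,0]>160)&(hsv[:,:,1]>60)&(hsv[:,:,2]>80)
for z in(0.01,.02,.028):print("rest",rect(c,pink,z))
cv2.imwrite("pics/w2.png",im[:,:,::-1])
todo([.5613,-.2087,.0232],1.40)
```

```text
rest (array([ 0.478 , -0.2029], dtype=float32), [np.float32(0.0982), np.float32(0.1255)], np.float32(1.403317))
rest (array([ 0.478 , -0.2027], dtype=float32), [np.float32(0.0951), np.float32(0.1215)], np.float32(1.4033203))
rest (array([ 0.478 , -0.2026], dtype=float32), [np.float32(0.0926), np.float32(0.1183)], np.float32(1.4033142))
5.6 [ 0.5584 -0.2192  0.1808] yaw now 1.396 turn -0.006 (alt +3.994) shift [-0.0015  0.0144  0.2101] 0.13268329778562774
```

View pics/w2.png

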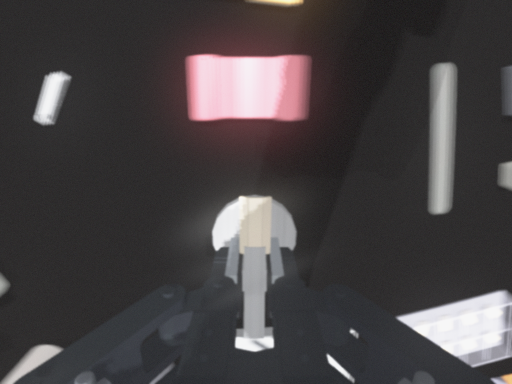

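The clip hangs straight in the grip, and the rest (186–310, 55–122) is parallel. The picture was taken while the arm was still settling, so I'll re-measure at rest.

>>> move_arm([
  [[-0.0015,0.0144,0.02],[0,0,0],-1],
  [[0,0,0],[0,0,0],-1],
  [[0,0,0],[0,0,0],-1],
  [[0,0,0],[0,0,0],-1],
])

```text
clock: 6.0
position: [0.5642, -0.1979, 0.1657]
ee_rot: [0.084, 0.996, 0.0, 0.0]
ft_force: [-0.2, 1.0, -1.6]
grip_width: 0.132
grasp_force: 40.1
```

Run:
```python
from h import *
from workcell import vision
for n in("wrist","top"):
    c=vision.camera(n);im=c["pixels"];hsv=cv2.cvtColor(im,cv2.COLOR_RGB2HSV)
    pink=(hsv[:,:,0]>160)&(hsv[:,:,1]>60)&(hsv[:,:,2]>150)
    for z in(.014,.028):print(n,rect(c,pink,z))
    print(n,"corners",[x.round(3) for x in -c["R"].T@c["t"]])
todo([.5613,-.2087,.0232],1.40)
```

```text
wrist (array([ 0.4766, -0.1968], dtype=float32), [np.float32(0.0616), np.float32(0.1103)], np.float32(1.3989105))
wrist (array([ 0.4769, -0.1963], dtype=float32), [np.float32(0.0587), np.float32(0.1051)], np.float32(1.3989109))
wrist corners [np.float64(0.483), np.float64(-0.185), np.float64(0.309)]
top (array([ 0.4791, -0.1839], dtype=float32), [np.float32(0.0587), np.float32(0.0791)], np.float32(1.3973744))
top (array([ 0.4788, -0.1815], dtype=float32), [np.float32(0.058), np.float32(0.0782)], np.float32(1.397374))
top corners [np.float64(0.454), np.float64(0.021), np.float64(1.178)]
6.1 [ 0.5643 -0.1983  0.1658] yaw now 1.401 turn 0.002 (alt -3.998) shift [ 0.0015 -0.0143  0.1902] 0.13046169379233413
```

>>> move_arm([
  [[0.001,-0.016,0.03],[0,0,0],-1],
  [[0,0,0.04],[0,0,0],-1],
  [[0,0,0.04],[0,0,0],-1],
  [[0,0,0.04],[0,0,0],-1],
  [[0,0,0.025],[0,0,0],-1],
  [[0,0,0.008],[0,0,0],-1],
  [[0,0,0.004],[0,0,0],-1],
  [[0,0,0.0025],[0,0,0],-1],
  [[0,0,0],[0,0,0],-1],
  [[0,0,0],[0,0,0],-1],
  [[0,0,0],[0,0,0],-1],
])

```text
clock: 7.2
position: [0.5616, -0.2103, 0.0238]
ee_rot: [0.085, 0.996, -0.0, 0.001]
ft_force: [-0.5, 0.3, -1.8]
grip_width: 0.131
grasp_force: 40.1
```

>>> move_arm([
  [[0,0,0.0006],[0,0,0],-1],
  [[0,0,0],[0,0,0],-0.6],
  [[0,0,0],[0,0,0],-0.3],
  [[0,0,0],[0,0,0],-0.1],
  [[0,0,0],[0,0,0],-0.1],
  [[0,0,0],[0,0,0],-0.1],
  [[0,0,-0.02],[0,0,0],-0.1],
  [[0,0,-0.04],[0,0,0],-0.1],
  [[0,0,-0.05],[0,0,0],-0.1],
  [[0,0,-0.05],[0,0,0],-0.1],
  [[0,0,-0.05],[0,0,0],-0.1],
  [[0,0,0],[0,0,0],-0.1],
])

```text
clock: 8.4
position: [0.5637, -0.2115, 0.1871]
ee_rot: [0.085, 0.996, -0.001, 0.005]
ft_force: [0.0, -0.4, 0.2]
grip_width: 0.453
grasp_force: 0.0
```

Run:
```python
from h import *
todo([.612,.1255,.18],.046)
```

```text
8.4 [ 0.5637 -0.2115  0.1871] yaw now 1.400 turn 1.724 (alt -2.276) shift [0.4459 0.085  0.0095] 0.45257291718602566
```

>>> move_arm([
  [[0,0,0],[0,0,0.1724],0.2],
  [[0,0,0],[0,0,0.1724],0.2],
  [[0,0,0],[0,0,0.1724],0.2],
  [[0,0,0],[0,0,0.1724],0.2],
  [[0,0,0],[0,0,0.1724],0.2],
  [[0,0,0],[0,0,0.1724],0.2],
  [[0,0,0],[0,0,0.1724],0.2],
  [[0,0,0],[0,0,0.1724],0.2],
  [[0,0,0],[0,0,0.1724],0.2],
  [[0,0,0],[0,0,0.1724],0.2],
])

```text
clock: 9.4
position: [0.561, -0.2103, 0.1806]
ee_rot: [0.693, 0.721, 0.0, -0.0]
ft_force: [0.3, -0.3, 0.2]
grip_width: 0.604
grasp_force: 0.0
```

>>> move_arm([
  [[0.0557,0.0106,0],[0,0,0],0.2],
  [[0.0557,0.0106,0],[0,0,0],0.2],
  [[0.0557,0.0106,0],[0,0,0],0.2],
  [[0.0557,0.0106,0],[0,0,0],0.2],
  [[0.0557,0.0106,0],[0,0,0],0.2],
  [[0.0557,0.0106,0],[0,0,0],0.2],
  [[0.0557,0.0106,0],[0,0,0],0.2],
  [[0.0557,0.0106,0],[0,0,0],0.2],
  [[0,0,0],[0,0,0],0.2],
  [[0,0,0],[0,0,0],0.2],
  [[0,0,0],[0,0,0],0.2],
])

```text
clock: 10.5
position: [0.6093, 0.1251, 0.1805]
ee_rot: [0.691, 0.723, -0.0, 0.0]
ft_force: [-0.7, -0.2, -0.2]
grip_width: 0.599
grasp_force: 0.0
```

Run:
```python
from h import *
from workcell import vision
c=vision.camera("wrist");im=c["pixels"]
cv2.imwrite("pics/w3.png",im[:,:,::-1]);todo([.612,.1255,.004],.046)
print(proj(c,[[.612,.1255,.026]]))
```

```text
10.55 [0.6093 0.1248 0.1806] yaw now 0.044 turn -0.002 (alt +3.998) shift [0.0008 0.0036 0.2354] 0.5967349873264916
[[256.50074299 173.69438562]]
```

View pics/w3.png

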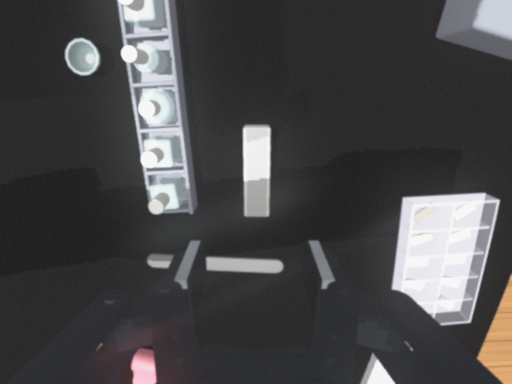

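Buffer centre is at (257,170), upright and square to the fingers, so I'll go down and grip it.

>>> move_arm([
  [[0.001,0.0036,0.03],[0,0,0],0.2],
  [[0,0,0.04],[0,0,0],0.2],
  [[0,0,0.04],[0,0,0],0.2],
  [[0,0,0.04],[0,0,0],0.2],
  [[0,0,0.04],[0,0,0],0.2],
  [[0,0,0.025],[0,0,0],0.2],
  [[0,0,0.013],[0,0,0],0.2],
  [[0,0,0.006],[0,0,0],0.2],
  [[0,0,0],[0,0,0],0.2],
  [[0,0,0],[0,0,0],0.2],
])

```text
clock: 11.55
position: [0.6127, 0.1273, 0.0059]
ee_rot: [0.691, 0.723, 0.001, 0.0]
ft_force: [0.1, -0.2, 0.3]
grip_width: 0.602
grasp_force: 0.0
```

>>> move_arm([
  [[0,0,0],[0,0,0],-0.6],
  [[0,0,0],[0,0,0],-0.6],
  [[0,0,0],[0,0,0],-0.6],
  [[0,0,0],[0,0,0],-0.6],
  [[0,0,0],[0,0,0],-0.6],
  [[0,0,0],[0,0,0],-0.6],
])

```text
clock: 12.15
position: [0.6127, 0.1276, 0.0057]
ee_rot: [0.691, 0.723, 0.001, 0.0]
ft_force: [0.2, 0.2, 6.5]
grip_width: 0.297
grasp_force: 41.2
```

Run:
```python
from h import *
r=(.477,-.1955,-.171);p=rest2w(r,0,.098);print(p);todo([*p,.12],1.40)
```

```text
[ 0.4937 -0.0989]
12.15 [0.6127 0.1276 0.0057] yaw now 0.046 turn -1.724 (alt +2.276) shift [ 0.105  -0.3246 -0.1524] 0.29743906266779796
```

>>> move_arm([
  [[0,0,-0.02],[0,0,0],-0.6],
  [[0,0,-0.05],[0,0,0],-0.6],
  [[0,0,-0.05],[0,0,0],-0.6],
  [[0,0,-0.034],[0,0,0],-0.6],
  [[0,0,0],[0,0,0],-0.6],
  [[0,0,0],[0,0,-0.1724],-0.6],
  [[0,0,0],[0,0,-0.1724],-0.6],
  [[0,0,0],[0,0,-0.1724],-0.6],
  [[0,0,0],[0,0,-0.1724],-0.6],
  [[0,0,0],[0,0,-0.1724],-0.6],
])

```text
clock: 13.15
position: [0.6115, 0.1273, 0.12]
ee_rot: [0.409, 0.913, -0.0, -0.0]
ft_force: [0.3, 0.7, -1.2]
grip_width: 0.298
grasp_force: 40.4
```

>>> move_arm([
  [[0,0,0],[0,0,-0.1724],-0.6],
  [[0,0,0],[0,0,-0.1724],-0.6],
  [[0,0,0],[0,0,-0.1724],-0.6],
  [[0,0,0],[0,0,-0.1724],-0.6],
  [[0,0,0],[0,0,-0.1724],-0.6],
  [[0.015,-0.0464,0],[0,0,0],-0.6],
  [[0.015,-0.0464,0],[0,0,0],-0.6],
  [[0.015,-0.0464,0],[0,0,0],-0.6],
  [[0.015,-0.0464,0],[0,0,0],-0.6],
  [[0.015,-0.0464,0],[0,0,0],-0.6],
  [[0.015,-0.0464,0],[0,0,0],-0.6],
  [[0.015,-0.0464,0],[0,0,0],-0.6],
])

```text
clock: 14.35
position: [0.4917, -0.1005, 0.1202]
ee_rot: [0.085, 0.996, 0.0, -0.0]
ft_force: [0.1, -0.5, -0.4]
grip_width: 0.294
grasp_force: 40.4
```

>>> move_arm([
  [[0,0,0],[0,0,0],-0.6],
  [[0,0,0],[0,0,0],-0.6],
  [[0,0,0],[0,0,0],-0.6],
])

```text
clock: 14.65
position: [0.4933, -0.0982, 0.1202]
ee_rot: [0.084, 0.996, 0.0, -0.0]
ft_force: [-0.8, 0.3, 0.4]
grip_width: 0.292
grasp_force: 40.4
```

Run:
```python
from h import *
r=(.477,-.1955,-.171);p=rest2w(r,-.002,.098);todo([*p,.0055],1.40)
```

```text
14.65 [ 0.4933 -0.0982  0.1202] yaw now 1.402 turn 0.002 (alt -3.998) shift [ 0.002  -0.0008  0.1529] 0.2916853129940466
```

>>> move_arm([
  [[0.002,-0.0008,0.03],[0,0,0],-0.6],
  [[0,0,0.04],[0,0,0],-0.6],
  [[0,0,0.04],[0,0,0],-0.6],
  [[0,0,0.025],[0,0,0],-0.6],
  [[0,0,0.01],[0,0,0],-0.6],
  [[0,0,0.005],[0,0,0],-0.6],
  [[0,0,0.0025],[0,0,0],-0.6],
  [[0,0,0],[0,0,0],-0.6],
  [[0,0,0],[0,0,0],-0.6],
  [[0,0,0],[0,0,0],-0.6],
])

```text
clock: 15.65
position: [0.4919, -0.0996, 0.0065]
ee_rot: [0.085, 0.996, 0.0, 0.001]
ft_force: [-1.0, 0.5, 0.1]
grip_width: 0.295
grasp_force: 40.4
```

>>> move_arm([
  [[0,0,0.001],[0,0,0],-0.6],
  [[0,0,0],[0,0,0],-0.3],
  [[0,0,0],[0,0,0],-0.1],
  [[0,0,0],[0,0,0],-0.1],
  [[0,0,0],[0,0,0],-0.1],
  [[0,0,0],[0,0,0],-0.1],
  [[0,0,-0.02],[0,0,0],-0.1],
  [[0,0,-0.05],[0,0,0],-0.1],
  [[0,0,-0.05],[0,0,0],-0.1],
  [[0,0,-0.05],[0,0,0],-0.1],
  [[0,0,-0.05],[0,0,0],-0.1],
  [[0,0,0],[0,0,0],-0.1],
])

```text
clock: 16.85
position: [0.4941, -0.1001, 0.1751]
ee_rot: [0.085, 0.996, 0.0, 0.004]
ft_force: [1.3, 0.5, 0.0]
grip_width: 0.451
grasp_force: 0.0
```

Run:
```python
from h import *
todo([.5085,.1885,.17],.09)
```

```text
16.85 [ 0.4941 -0.1001  0.1751] yaw now 1.400 turn 1.668 (alt -2.332) shift [0.3815 0.0538 0.0068] 0.450589923270464
```

Next is the squat bottle: turn, then travel.

>>> move_arm([
  [[0,0,0],[0,0,0.1853],-0.1],
  [[0,0,0],[0,0,0.1853],-0.1],
  [[0,0,0],[0,0,0.1853],-0.1],
  [[0,0,0],[0,0,0.1853],-0.1],
  [[0,0,0],[0,0,0.1853],-0.1],
  [[0,0,0],[0,0,0.1853],-0.1],
  [[0,0,0],[0,0,0.1853],-0.1],
  [[0,0,0],[0,0,0.1853],-0.1],
  [[0,0,0],[0,0,0.1853],-0.1],
])

```text
clock: 17.75
position: [0.4911, -0.0996, 0.1694]
ee_rot: [0.677, 0.736, -0.0, -0.0]
ft_force: [0.2, 1.2, -1.1]
grip_width: 0.454
grasp_force: 0.0
```

>>> move_arm([
  [[0.0477,0.0067,0],[0,0,0],-0.1],
  [[0.0477,0.0067,0],[0,0,0],-0.1],
  [[0.0477,0.0067,0],[0,0,0],-0.1],
  [[0.0477,0.0067,0],[0,0,0],-0.1],
  [[0.0477,0.0067,0],[0,0,0],-0.1],
  [[0.0477,0.0067,0],[0,0,0],-0.1],
  [[0.0477,0.0067,0],[0,0,0],-0.1],
  [[0.0477,0.0067,0],[0,0,0],-0.1],
  [[0,0,0],[0,0,0],-0.1],
  [[0,0,0],[0,0,0],-0.1],
  [[0,0,0],[0,0,0],-0.1],
  [[0,0,0],[0,0,0],-0.1],
])

```text
clock: 18.95
position: [0.5058, 0.1876, 0.17]
ee_rot: [0.675, 0.738, -0.0, 0.0]
ft_force: [0.5, 0.6, -0.2]
grip_width: 0.449
grasp_force: 0.0
```

Run:
```python
from h import *
from workcell import vision
c=vision.camera("wrist");im=c["pixels"]
m=((im.min(2)>200)).astype(np.uint8)
k,l,st,ce=cv2.connectedComponentsWithStats(m)
for a,q in zip(st[1:],ce[1:]):
    if 100<a[4]<3000: print(q.round(1),a[:5],*[plane(c,q,z)[0].round(4) for z in(.051,.061,.071)])
cv2.imwrite("pics/w4.png",im[:,:,::-1]);todo([.5085,.1885,.034],.09)
print(proj(c,[[.5085,.1885,.051],[.503,.2305,.071]]))
```

```text
[283.4  92.4] [282  57   4  76 156] [0.5231 0.2698] [0.5222 0.2698] [0.5213 0.2698]
[246.8  65. ] [232  58  49  33 165] [0.4911 0.2884] [0.4914 0.2877] [0.4917 0.287 ]
[257.8  83.6] [ 241   64   39   41 1282] [0.5013 0.2748] [0.5012 0.2746] [0.5011 0.2744]
[254.5 184.5] [ 233   93   47  147 2297] [0.5063 0.1876] [0.506  0.1907] [0.5057 0.1939]
[190.6 125.1] [174 108  33  34 207] [0.4469 0.2361] [0.4489 0.2374] [0.4509 0.2387]
[257.4 130.3] [ 242  111   37   38 1061] [0.5045 0.2366] [0.5042 0.2378] [0.504  0.2391]
[194.3 123.2] [189 118  12  11 105] [0.4501 0.2379] [0.4519 0.2391] [0.4538 0.2404]
[257.6 257.1] [245 248  26  23 377] [0.5161 0.1126] [0.5154 0.1186] [0.5148 0.1245]
[258.  274.1] [252 268  13  13 132] [0.5184 0.0927] [0.5176 0.0995] [0.5169 0.1062]
19.0 [0.5058 0.1878 0.1701] yaw now 0.089 turn -0.002 (alt +3.998) shift [0.0006 0.0037 0.1814] 0.4481113724908403
[[256.95724922 183.7828533 ]
 [255.13407922 140.92045252]]
```

View pics/w4.png

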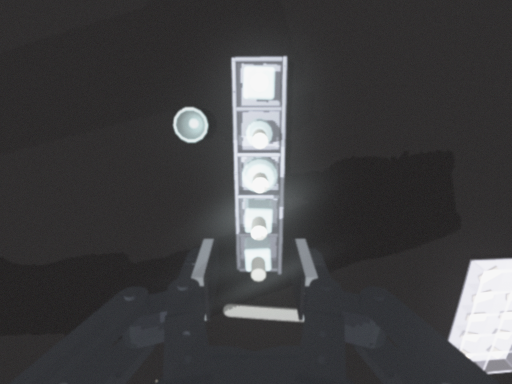

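In view the squat cap is at (260,183) and the tall cap at (260,138). Both are ~3 mm farther in x than I had, so I correct for that and descend.

>>> move_arm([
  [[0.0009,0.0069,0.03],[0,0,0],-0.1],
  [[0,0,0.04],[0,0,0],-0.1],
  [[0,0,0.04],[0,0,0],-0.1],
  [[0,0,0.035],[0,0,0],-0.1],
  [[0,0,0.02],[0,0,0],-0.1],
  [[0,0,0.012],[0,0,0],-0.1],
  [[0,0,0.006],[0,0,0],-0.1],
  [[0,0,0],[0,0,0],-0.1],
  [[0,0,0],[0,0,0],-0.1],
  [[0,0,0],[0,0,0],-0.1],
])

```text
clock: 20.0
position: [0.5112, 0.1904, 0.0337]
ee_rot: [0.674, 0.738, 0.001, 0.0]
ft_force: [0.0, -0.1, -0.6]
grip_width: 0.449
grasp_force: 0.0
```

>>> move_arm([
  [[0,0,0],[0,0,0],-0.4],
  [[0,0,0],[0,0,0],-0.6],
  [[0,0,0],[0,0,0],-1],
  [[0,0,0],[0,0,0],-1],
  [[0,0,0],[0,0,0],-1],
  [[0,0,0],[0,0,0],-1],
], newtons=25)

```text
clock: 20.6
position: [0.5109, 0.1902, 0.0332]
ee_rot: [0.674, 0.738, 0.0, 0.0]
ft_force: [0.2, -0.0, 4.6]
grip_width: 0.161
grasp_force: 24.6
```

Run:
```python
from h import *
r=(.477,-.1955,-.171);p=rest2w(r,.085,-.075);print(p);todo([*p,.17],-.171)
```

```text
[ 0.548  -0.2839]
20.6 [0.5109 0.1902 0.0332] yaw now 0.090 turn 0.333 (alt -3.667) shift [-0.6145  0.1563 -0.1825] 0.16090527197674548
```

>>> move_arm([
  [[0,0,-0.01],[0,0,0],-1],
  [[0,0,-0.025],[0,0,0],-1],
  [[0,0,-0.05],[0,0,0],-1],
  [[0,0,-0.05],[0,0,0],-1],
  [[0,0,-0.0475],[0,0,0],-1],
  [[0,0,0],[0,0,0.111],-1],
  [[0,0,0],[0,0,0.111],-1],
  [[0,0,0],[0,0,0.111],-1],
  [[0,0,0],[0,0,0],-1],
])

```text
clock: 21.5
position: [0.5104, 0.1901, 0.1699]
ee_rot: [0.765, 0.644, -0.0, -0.0]
ft_force: [0.1, -0.1, -0.1]
grip_width: 0.162
grasp_force: 24.5
```

>>> move_arm([
  [[-0.0559,0.0142,0],[0,0,0],-1],
  [[-0.0559,0.0142,0],[0,0,0],-1],
  [[-0.0559,0.0142,0],[0,0,0],-1],
  [[-0.0559,0.0142,0],[0,0,0],-1],
  [[-0.0559,0.0142,0],[0,0,0],-1],
  [[-0.0559,0.0142,0],[0,0,0],-1],
  [[-0.0559,0.0142,0],[0,0,0],-1],
  [[-0.0559,0.0142,0],[0,0,0],-1],
  [[-0.0559,0.0142,0],[0,0,0],-1],
  [[-0.0559,0.0142,0],[0,0,0],-1],
  [[-0.0559,0.0142,0],[0,0,0],-1],
])

```text
clock: 22.6
position: [0.5475, -0.2857, 0.1697]
ee_rot: [0.764, 0.645, 0.0, -0.0]
ft_force: [0.8, 0.2, -0.1]
grip_width: 0.159
grasp_force: 24.5
```

>>> move_arm([
  [[0,0,0],[0,0,0],-1],
  [[0,0,0],[0,0,0],-1],
  [[0,0,0],[0,0,0],-1],
  [[0,0,0],[0,0,0],-1],
])

```text
clock: 23.0
position: [0.5481, -0.2826, 0.1697]
ee_rot: [0.764, 0.645, 0.0, -0.0]
ft_force: [0.0, 1.5, -0.9]
grip_width: 0.158
grasp_force: 24.5
```

Run:
```python
from h import *
from workcell import vision
todo([.548,-.2839,.0303],-.171)
c=vision.camera("top");pickle.dump(c,open("c5.pkl","wb"))
c=vision.camera("side");cv2.imwrite("pics/s5.png",cv2.resize(c["pixels"][180:330,210:360,::-1],(600,600),interpolation=cv2.INTER_CUBIC))
```

```text
23.0 [ 0.5481 -0.2826  0.1697] yaw now -0.168 turn 0.004 (alt -3.996) shift [-0.0017  0.0002  0.1859] 0.1579389255939656
```

View pics/s5.png

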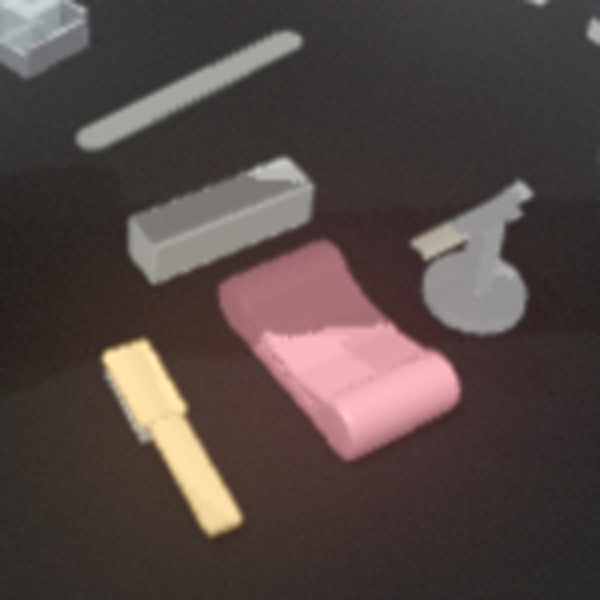

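Clip stand and buffer stand well placed beside the rest. Lowering the squat bottle.

>>> move_arm([
  [[-0.0017,0,0.03],[0,0,0],-1],
  [[0,0,0.045],[0,0,0],-1],
  [[0,0,0.045],[0,0,0],-1],
  [[0,0,0.035],[0,0,0],-1],
  [[0,0,0.015],[0,0,0],-1],
  [[0,0,0.007],[0,0,0],-1],
  [[0,0,0.005],[0,0,0],-1],
  [[0,0,0.003],[0,0,0],-1],
  [[0,0,0],[0,0,0],-1],
  [[0,0,0],[0,0,0],-1],
  [[0,0,0],[0,0,0],-1],
])

```text
clock: 24.2
position: [0.5477, -0.2857, 0.0315]
ee_rot: [0.765, 0.644, 0.0, 0.0]
ft_force: [-0.5, -0.1, -0.6]
grip_width: 0.162
grasp_force: 24.5
```

>>> move_arm([
  [[0,0,0.0015],[0,0,0],-1],
  [[0,0,0],[0,0,0],-1],
  [[0,0,0],[0,0,0],-0.6],
  [[0,0,0],[0,0,0],-0.3],
  [[0,0,0],[0,0,0],-0.2],
  [[0,0,0],[0,0,0],-0.2],
  [[0,0,-0.01],[0,0,0],-0.2],
  [[0,0,-0.04],[0,0,0],-0.2],
  [[0,0,-0.05],[0,0,0],-0.2],
  [[0,0,-0.05],[0,0,0],-0.2],
  [[0,0,-0.035],[0,0,0],-0.2],
  [[0,0,0],[0,0,0],-0.2],
])

```text
clock: 25.4
position: [0.5492, -0.2867, 0.1735]
ee_rot: [0.765, 0.644, 0.002, 0.003]
ft_force: [0.2, -1.0, 0.5]
grip_width: 0.4
grasp_force: 0.0
```

Run:
```python
from h import *
todo([.507,.2325,.17],.09)
```

```text
25.4 [ 0.5492 -0.2867  0.1735] yaw now -0.171 turn -0.333 (alt +3.667) shift [0.6945 0.0062 0.0047] 0.40001357563525125
```

>>> move_arm([
  [[0,0,0],[0,0,-0.111],-0.1],
  [[0,0,0],[0,0,-0.111],-0.1],
  [[0,0,0],[0,0,-0.111],-0.1],
  [[0,0,0],[0,0,0],-0.1],
])

```text
clock: 25.8
position: [0.5472, -0.2854, 0.1684]
ee_rot: [0.674, 0.739, -0.0, -0.0]
ft_force: [-0.0, -0.1, -0.4]
grip_width: 0.452
grasp_force: 0.0
```

>>> move_arm([
  [[0.058,0.0005,0],[0,0,0],-0.1],
  [[0.058,0.0005,0],[0,0,0],-0.1],
  [[0.058,0.0005,0],[0,0,0],-0.1],
  [[0.058,0.0005,0],[0,0,0],-0.1],
  [[0.058,0.0005,0],[0,0,0],-0.1],
  [[0.058,0.0005,0],[0,0,0],-0.1],
  [[0.058,0.0005,0],[0,0,0],-0.1],
  [[0.058,0.0005,0],[0,0,0],-0.1],
  [[0.058,0.0005,0],[0,0,0],-0.1],
  [[0.058,0.0005,0],[0,0,0],-0.1],
  [[0.058,0.0005,0],[0,0,0],-0.1],
  [[0.0565,0.0005,0],[0,0,0],-0.1],
])

```text
clock: 27.0
position: [0.5043, 0.2354, 0.1686]
ee_rot: [0.675, 0.737, 0.0, -0.0]
ft_force: [0.9, -0.4, 0.4]
grip_width: 0.445
grasp_force: 0.0
```

>>> move_arm([
  [[0,0,0],[0,0,0],-0.1],
  [[0,0,0],[0,0,0],-0.1],
  [[0,0,0],[0,0,0],-0.1],
  [[0,0,0],[0,0,0],-0.1],
])

```text
clock: 27.4
position: [0.5052, 0.2321, 0.1687]
ee_rot: [0.676, 0.737, -0.0, 0.0]
ft_force: [0.2, -0.1, -0.3]
grip_width: 0.455
grasp_force: 0.0
```

Run:
```python
from h import *
from workcell import vision
c=vision.camera("wrist");im=c["pixels"].copy()
p=proj(c,[[.507,.2325,.071],[.507,.2325,.003]]);print(p)
cv2.imwrite("pics/w6.png",cv2.resize(im[90:290,160:360,::-1],(600,600)));todo([.507,.2325,.0435],.09)
```

```text
[[255.96312488 191.76166116]
 [255.57847469 171.00712466]]
27.45 [0.5052 0.2323 0.1687] yaw now 0.088 turn -0.003 (alt +3.997) shift [0.     0.0024 0.1669] 0.4494591185707399
```

View pics/w6.png

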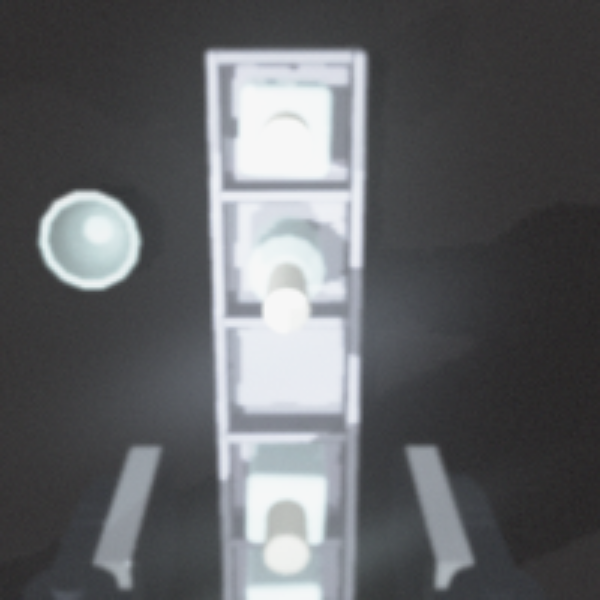

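The tall cap is at crop (286,310), i.e. pixel (255,193), against a prediction of (256,192). Descending.

>>> move_arm([
  [[-0.001,0.0016,0.03],[0,0,0],-0.1],
  [[0,0,0.04],[0,0,0],-0.1],
  [[0,0,0.04],[0,0,0],-0.1],
  [[0,0,0.03],[0,0,0],-0.1],
  [[0,0,0.016],[0,0,0],-0.1],
  [[0,0,0.007],[0,0,0],-0.1],
  [[0,0,0.004],[0,0,0],-0.1],
  [[0,0,0],[0,0,0],-0.1],
  [[0,0,0],[0,0,0],-0.1],
  [[0,0,0],[0,0,0],-0.1],
])

```text
clock: 28.45
position: [0.5065, 0.2333, 0.0441]
ee_rot: [0.674, 0.738, 0.001, 0.0]
ft_force: [0.5, -0.3, 0.3]
grip_width: 0.448
grasp_force: 0.0
```

>>> move_arm([
  [[0,0,0],[0,0,0],-0.4],
  [[0,0,0],[0,0,0],-0.6],
  [[0,0,0],[0,0,0],-1],
  [[0,0,0],[0,0,0],-1],
  [[0,0,0],[0,0,0],-1],
  [[0,0,0],[0,0,0],-1],
])

```text
clock: 29.05
position: [0.5062, 0.2331, 0.0436]
ee_rot: [0.674, 0.738, 0.0, -0.0]
ft_force: [0.2, -0.1, 4.2]
grip_width: 0.139
grasp_force: 25.2
```

Run:
```python
from h import *
r=(.477,-.1955,-.171);p=rest2w(r,0,-.0975);print(p);todo([*p,.18],-.171)
```

```text
[ 0.4604 -0.2916]
29.05 [0.5062 0.2331 0.0436] yaw now 0.091 turn 0.333 (alt -3.667) shift [-0.6998  0.0589 -0.1819] 0.1386912360992029
```

>>> move_arm([
  [[0,0,-0.01],[0,0,0],-1],
  [[0,0,-0.025],[0,0,0],-1],
  [[0,0,-0.05],[0,0,0],-1],
  [[0,0,-0.05],[0,0,0],-1],
  [[0,0,-0.047],[0,0,0],-1],
  [[0,0,0],[0,0,0.111],-1],
  [[0,0,0],[0,0,0.111],-1],
  [[0,0,0],[0,0,0.111],-1],
  [[0,0,0],[0,0,0],-1],
])

```text
clock: 29.95
position: [0.5059, 0.233, 0.1801]
ee_rot: [0.765, 0.644, -0.0, -0.0]
ft_force: [0.4, -0.8, -0.3]
grip_width: 0.143
grasp_force: 24.8
```

>>> move_arm([
  [[-0.0583,0.0049,0],[0,0,0],-1],
  [[-0.0583,0.0049,0],[0,0,0],-1],
  [[-0.0583,0.0049,0],[0,0,0],-1],
  [[-0.0583,0.0049,0],[0,0,0],-1],
  [[-0.0583,0.0049,0],[0,0,0],-1],
  [[-0.0583,0.0049,0],[0,0,0],-1],
  [[-0.0583,0.0049,0],[0,0,0],-1],
  [[-0.0583,0.0049,0],[0,0,0],-1],
  [[-0.0583,0.0049,0],[0,0,0],-1],
  [[-0.0583,0.0049,0],[0,0,0],-1],
  [[-0.0583,0.0049,0],[0,0,0],-1],
  [[-0.0583,0.0049,0],[0,0,0],-1],
])

```text
clock: 31.15
position: [0.4598, -0.2932, 0.1801]
ee_rot: [0.764, 0.645, 0.0, 0.0]
ft_force: [1.1, -0.1, -0.3]
grip_width: 0.144
grasp_force: 24.8
```

>>> move_arm([
  [[0,0,0],[0,0,0],-1],
  [[0,0,0],[0,0,0],-1],
  [[0,0,0],[0,0,0],-1],
  [[0,0,0],[0,0,0],-1],
  [[0,0,0],[0,0,0],-1],
])

```text
clock: 31.65
position: [0.4606, -0.2905, 0.1799]
ee_rot: [0.764, 0.645, 0.0, -0.0]
ft_force: [-0.9, -0.9, 0.7]
grip_width: 0.145
grasp_force: 24.8
```

Run:
```python
from h import *
todo([.4604,-.2916,.0403],-.171)
```

```text
31.65 [ 0.4606 -0.2905  0.1799] yaw now -0.169 turn 0.003 (alt -3.997) shift [-1.500e-03 -1.000e-04  1.861e-01] 0.1446518342237689
```

>>> move_arm([
  [[-0.0015,0,0.03],[0,0,0],-1],
  [[0,0,0.045],[0,0,0],-1],
  [[0,0,0.045],[0,0,0],-1],
  [[0,0,0.035],[0,0,0],-1],
  [[0,0,0.015],[0,0,0],-1],
  [[0,0,0.007],[0,0,0],-1],
  [[0,0,0.005],[0,0,0],-1],
  [[0,0,0.003],[0,0,0],-1],
  [[0,0,0],[0,0,0],-1],
  [[0,0,0],[0,0,0],-1],
  [[0,0,0],[0,0,0],-1],
])

```text
clock: 32.75
position: [0.4604, -0.2928, 0.0416]
ee_rot: [0.765, 0.644, 0.0, 0.0]
ft_force: [-0.2, -0.7, -0.2]
grip_width: 0.141
grasp_force: 24.8
```

>>> move_arm([
  [[0,0,0.0016],[0,0,0],-1],
  [[0,0,0],[0,0,0],-1],
  [[0,0,0],[0,0,0],-0.6],
  [[0,0,0],[0,0,0],-0.3],
  [[0,0,0],[0,0,0],-0.3],
  [[0,0,0],[0,0,0],-0.3],
  [[0,0,-0.01],[0,0,0],-0.3],
  [[0,0,-0.04],[0,0,0],-0.3],
  [[0,0,-0.05],[0,0,0],-0.3],
  [[0,0,-0.05],[0,0,0],-0.3],
  [[0,0,-0.05],[0,0,0],-0.3],
  [[0,0,0],[0,0,0],-0.3],
])

```text
clock: 33.95
position: [0.4621, -0.2942, 0.1954]
ee_rot: [0.765, 0.644, 0.002, 0.004]
ft_force: [0.2, -0.5, 0.1]
grip_width: 0.351
grasp_force: 0.0
```

>>> move_arm([
  [[0.058,0,0],[0,0,0],-0.3],
  [[0.058,0,0],[0,0,0],-0.3],
  [[0.058,0,0],[0,0,0],-0.3],
  [[0.058,0,0],[0,0,0],-0.3],
  [[0.058,0,0],[0,0,0],-0.3],
  [[0.058,0,0],[0,0,0],-0.3],
  [[0.058,0,0],[0,0,0],-0.3],
  [[0.058,0,0],[0,0,0],-0.3],
  [[0.058,0,0],[0,0,0],-0.3],
  [[0,0,0],[0,0,0],-0.3],
  [[0,0,0],[0,0,0],-0.3],
  [[0,0,0],[0,0,0],-0.3],
])

```text
clock: 35.15
position: [0.5266, 0.0917, 0.1898]
ee_rot: [0.765, 0.643, -0.0, 0.0]
ft_force: [-0.1, 0.3, -0.2]
grip_width: 0.349
grasp_force: 0.0
```

Run:
```python
from h import *
from workcell import vision
c=vision.camera("top");s=vision.camera("side")
cv2.imwrite("pics/t7.png",cv2.resize(c["pixels"][150:270,270:430,::-1],(800,600),interpolation=cv2.INTER_CUBIC))
cv2.imwrite("pics/s7.png",cv2.resize(s["pixels"][180:360,210:450,::-1],(800,600),interpolation=cv2.INTER_CUBIC))
r=(.477,-.1955,-.171)
f=lambda x,y,z:((proj(c,[[*rest2w(r,x,y),z]])[0]-[270,150]+.5)*5-.5).round()
print("clip base",f(.085,0,.008),"buffer",f(0,.098,.026),"tall cap",f(0,-.0975,.068),"squat cap",f(.085,-.075,.048),"rest top centre",f(0,0,.02))
```

```text
clip base [423. 202.] buffer [196. 339.] tall cap [632. 412.] squat cap [600. 222.] rest top centre [399. 376.]
```

View pics/t7.png

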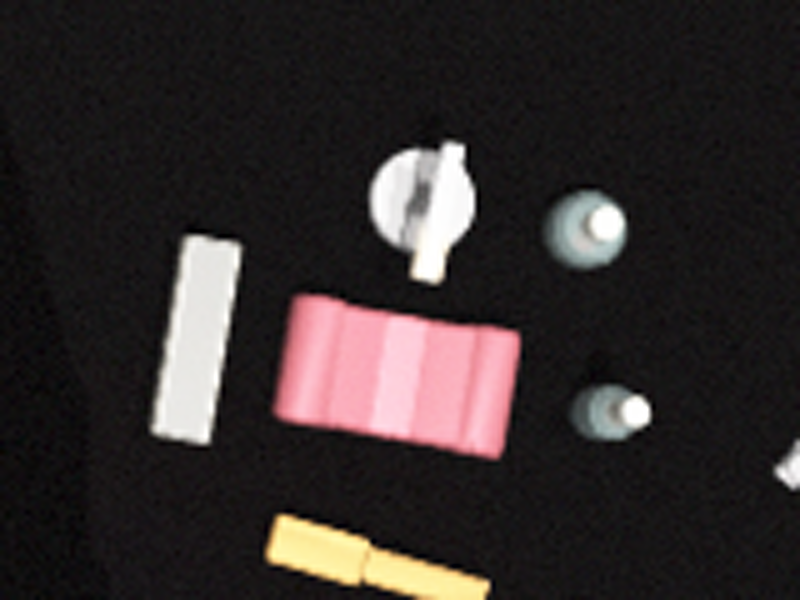

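View pics/s7.png

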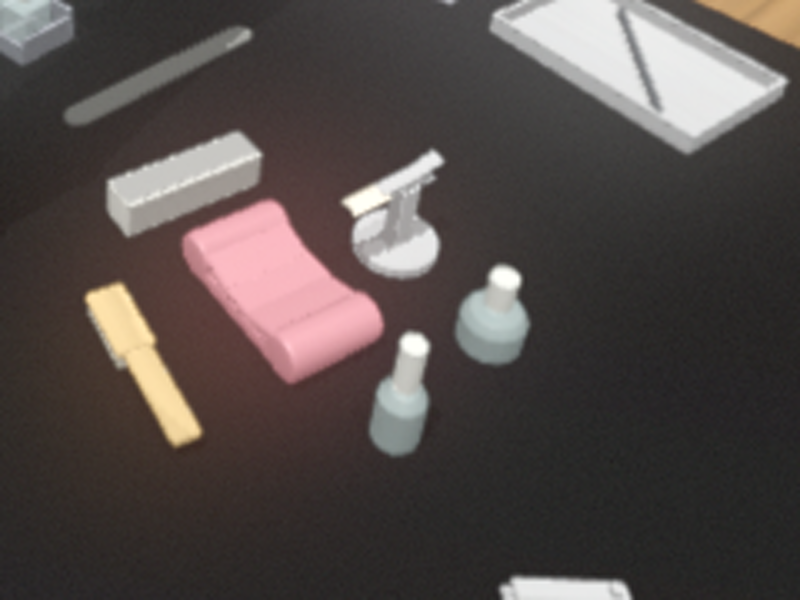

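Everything is upright and within about 2 mm of target: clip base (422,200), buffer (196,340), tall cap (632,412) and squat cap (605,224), against predictions of (423,202), (196,339), (632,412) and (600,222). Handing in.

```bash
python3 -c "
from workcell import order
print(order.hand_in())"
```

```text
the job is handed in; nothing more can be done
None
```

The layout is done and handed in at about 35 s on the robot's clock: in the last pictures the clip stand, buffer and both bottles stand upright within about 3 mm of their target places, and the square bottles were left in the rack (no verdict came back).

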